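# Load the tube mixer and select its station

## Robot

A 7-joint arm with a two-finger parallel gripper is mounted at the origin on a cart in front of the work surface, level with it; the furniture and walls round the work are solid. World frame = base frame: x ahead of the robot, y to its left, z up, the work surface at z = 0. Lengths are in m, angles in rad, forces in N, time in s.
With the tool pointing down it reaches from about 0.4 to 0.875 m from the base axis. Payload 19.3 kg.
Tool frame: the origin (TCP) lies at the very end of the fingers, on their centre line; the grasp point (between the pads) lies 19 mm behind it; z points along the fingers, y is the direction in which the jaws open and shut (so a half turn about z gives the same grasp; the last joint's range is limited). The gripper opens to 85 mm and grips with 20 to 120 N. Pads are 22 mm wide; open, the fingers measure 114 mm over their backs; the gripper's body (76 mm by 85 mm) begins 54 mm behind the grasp point. The pads swing forward as they close: fully open they stand 13 mm farther back than shut.
Start: joints at [1.17, 0.521, -0.036, 1.599, 0.021, 1.021, -0.113], TCP at [0.203, -0.591, 0.231] pointing down, gripper open.
Joint ranges: [-2.91, 2.91], [-0.3, 2.13], [-1.5, 1.42], [0.17, 2.43], [-1.26, 4.41], [0.16, 1.93], [-2.52, 2.52]. Speed limits (rad/s): [1.89, 1.89, 2.39, 2.39, 3.01, 3.01, 3.01].

## Interface

Orientations are given as [roll, pitch, yaw] about the fixed x, y, z axes, in that order (R = Rz(yaw) Ry(pitch) Rx(roll)).
In Python, from workcell import bot, grab_frame, calibration, workorder gives the robot as it stands.
- The arm moves only by the tool move_arm, never from a script. Its arguments are lists of equal length, an entry for each row: "jaw": the closure in counts, from 0 (fully open) to 255 (shut); "dp": the shift along the tool's x, y, z in units of 800 mm (1.0 is 800 mm), a list of three; "rotation": the turn, a rotation vector about the tool's x, y, z in units of pi rad (1.0 is pi rad), a list of three. In form: {"jaw": [jaw, ...], "dp": [[dx, dy, dz], ...], "rotation": [[rx, ry, rz], ...]}. A call has 1 to 10 rows; each row shifts and turns the commanded pose from where the row before left it, along the tool's axes as they then stand; what a row does not reach is not made up. A row lasts 1/8 s, in which the tool goes at most 62.5 mm and 10.7 degrees, less where a joint would pass 70% of its speed; a pose out of reach is approached as far as the arm can. A call with a number of a shift or a turn outside -1 to 1 is refused whole. A call with a gripper value outside its range is refused whole. The fingers move at their own pace and stop on an object; "squeeze" is the grip in N (left out, the last holds). Time passes only in rows, so rows that do not move let the fingers close. It gives the time, the measured TCP pose, the force and the opening at its end, in the units of the state.
- bot.observe(): the state, without advancing time (a new reading comes with each control period).
- grab_frame(name): name is "scene" or "side" or "wrist"; returns the picture (384x512x3 uint8, blue, green, red); there is no depth.
- calibration(name): a dict with "camera_matrix" (3x3 intrinsics, pixels), "T" (4x4, takes a point from camera to world coordinates). Camera axes: x right, y down, z forward; pixel columns grow to the right and rows downward; lengths in m; the calibration is good to about 2 mm. The wrist camera is an equidistant fisheye: a pixel r from the principal point sees the ray r / f radians off the axis. A picture is of the moment at which its call begins: read the wrist's pose just before it. calibration takes no time and is no camera call; for the wrist camera it gives the pose at the moment of the call.
- workorder.job_done(): hands the job in, once; it reports no verdict.
The state is a dict: "clock": time; "qpos": joint angles; "qd": joint speeds; "joint_efforts": joint torques, N m; "position": TCP position; "tool_rot": TCP orientation; "force": force on the tool from outside, world axes, zero at the start; "moment": the same for the moment, N m; "grip_width": finger opening in m.
Only numpy, scipy, OpenCV 4.12 (cv2) and the standard library are available. Lean on these libraries where they do the work, as an engineer would, in place of code of your own. Each camera call takes 0.05 s, during which the arm holds its last target. There are 200 camera calls.

## Task

Take the sample tube from the black rack and lower it upright into the holder on the tube mixer until it rests on the bottom; do not let it drop in. Then turn the mixer's selector knob from off (the bar mark) to the click position whose number of dots matches the dots in front of the station that carries the holder. Leave the bottle, tape roll, thermometer and gauze pack where they are.

Things in the scene. Friction and masses are not known exactly. Their poses are not given: they have to be found in the camera images.
- mixer: Fixed white mixer 120 x 290 mm (x, y), origin under its centre, x away from the robot. Left (y+): deck 28 mm high, three stations in a row, each with one, two or three black dots in front (-x), counted from the console outward. Right: console, y -143 to -27 mm, 42 mm high, knob at x 12, y -85. Marks in front (-x) of the knob, right to left: bar (off), one, two, three dots in a radial line.
- station_1 (a point): Centre of the one-dot station on the deck top (28 mm over the surface), the one nearest the console.
- station_2 (a point): Centre of the two-dot station (the middle one), 45 mm from each neighbour.
- station_3 (a point): Centre of the three-dot station, at the left end, farthest from the console.
- tube_holder: Square aluminium block 36 x 36 x 38 mm, fixed on one of the three stations (which one varies); origin at the centre of its underside. Upright round bore 16.5 mm wide, 2.5 mm chamfer, open on top, floor 4 mm above the origin. The other two stations carry black blank caps 39 mm wide, 10 mm high.
- holder_mouth (a point): Centre of the bore's mouth, at the top face of the holder, 34 mm above the bore floor.
- selector (a joint): Angle of the selector knob, rad, growing clockwise seen from above. Clicks at 0 (off, bar mark), 0.48 (one dot), 0.96 (two dots), 1.44 (three dots); a sprung detent pulls it into the nearest, about 0.08 N m to pass from one to the next.
- selector_grip (a point): Grip point on the knob's axis, 79 mm above the work surface; turns with the knob, x axis along the pointer. Black knob: disc 46 mm wide, 8 mm high (its top 23 mm below this point), with an upright bar 40 mm long (x), 14 mm thick (y) whose top is 7 mm above this point; a white line on top marks the pointer end.
- sample_tube: Closed sample tube with a cap, 99 mm long, cap 16 mm wide, weighs 11 g; the part that can be felt is a square bar 10 x 10 x 99 mm along its x, y, z axes. Origin at the centre of its lower end, z up the tube. Stands in the middle cell of the rack at the start.
- sample_rack: Fixed black tube rack 55 x 90 x 27 mm with 3 x 5 cells about 15 mm wide and 24 mm deep, floor 3 mm thick; origin under its centre. Holds only the sample tube.
- alcohol_bottle: Small white bottle with a flip cap, 41 mm wide, 92 mm tall, standing; origin at its underside. Bystander.
- tape_roll: Roll of white tape lying flat, 50 mm wide, 26 mm high; origin at its underside. Bystander.
- thermometer: White digital thermometer lying flat, 18 x 122 x 13 mm; origin at its underside. Bystander.
- gauze_pack: White flat packet 59 x 83 x 12 mm lying flat; origin at its underside. Bystander.

How it is judged:
By the outcome, as a careful person would: the job done as asked, in the order asked, and still so for the second after the job is handed in, with the robot touching nothing.
It also fails if it takes over 54 s, if anything falls off the work surface, if the arm or the gripper's body presses on something with over 40 N, if the wrist force passes 120 N, or if a joint passes its speed limit or range.

## Working session

There is one attempt and no reset: what is moved stays moved. The work goes in short steps, Python scripts to look and compute and a tool call to move; the robot and the scene stay as the last step left them, time stands still between calls to the robot, and variables do not carry over. Pictures are saved under pics/ and viewed, about 8 in all and at most 12, crops included, and the job is handed in when it is done.

Besides the shell and the picture viewer there is one more tool, called in YAML: its name, and indented under it one key for each argument. move_arm: Moves the arm, as the interface text tells. Shifts and turns lie within -1 to 1; 1 stands for 800 mm of shift or pi rad of turn. Its arguments: {"type":"object","properties":{"jaw":{"type":"array","items":{"type":"number"}},"dp":{"type":"array","items":{"type":"array","items":{"type":"number","minimum":-1,"maximum":1}}},"rotation":{"type":"array","items":{"type":"array","items":{"type":"number","minimum":-1,"maximum":1}}},"squeeze":{"type":"number"}},"required":["jaw","dp","rotation"]}

```bash
ls; mkdir -p pics; python3 - <<'E'
from workcell import bot, grab_frame, calibration
import cv2,numpy as np
np.set_printoptions(precision=4,suppress=True)
print(bot.observe())
for n in("scene","side"):
    im=grab_frame(n);cv2.imwrite(f"pics/{n}0.png",im)
    c=calibration(n);print(n,np.array(c["camera_matrix"]),np.array(c["T"]))
a=cv2.imread("pics/scene0.png");b=cv2.imread("pics/side0.png")
cv2.imwrite("pics/both0.png",np.vstack([a,b])[:, :] if 0 else cv2.resize(a,(800,600),interpolation=cv2.INTER_CUBIC))
cv2.imwrite("pics/side0b.png",cv2.resize(b,(800,600),interpolation=cv2.INTER_CUBIC))
E
```

```text
pics
{'clock': 0.0, 'qpos': array([ 1.1698,  0.522 , -0.0363,  1.6   ,  0.0212,  1.0211, -0.1128]), 'qd': array([ 0.0011,  0.0024, -0.    ,  0.0005, -0.    ,  0.0004,  0.0018]), 'joint_efforts': array([  0.001 , -92.7103,   1.9793, -36.9931,   0.0176,   0.0081,
         0.    ]), 'position': array([ 0.2028, -0.5908,  0.2307]), 'tool_rot': array([-3.1405,  0.0001,  0.3308]), 'force': array([ 0.5495, -0.4326, -0.5913]), 'moment': array([ 0.072 ,  0.048 , -0.0092]), 'grip_width': 0.08553728383437778}
scene [[409.5962   0.     248.264 ]
 [  0.     409.5962 193.6126]
 [  0.       0.       1.    ]] [[-0.7048 -0.3387  0.6234 -0.3112]
 [-0.7094  0.3309 -0.6223  0.8118]
 [ 0.0045 -0.8808 -0.4735  0.6881]
 [ 0.      0.      0.      1.    ]]
side [[400.6646   0.     249.7122]
 [  0.     400.6646 186.7472]
 [  0.       0.       1.    ]] [[ 0.9949 -0.0543  0.085   0.3442]
 [-0.1006 -0.5977  0.7954 -1.0768]
 [ 0.0076 -0.7999 -0.6001  0.8878]
 [ 0.      0.      0.      1.    ]]
```

View pics/both0.png

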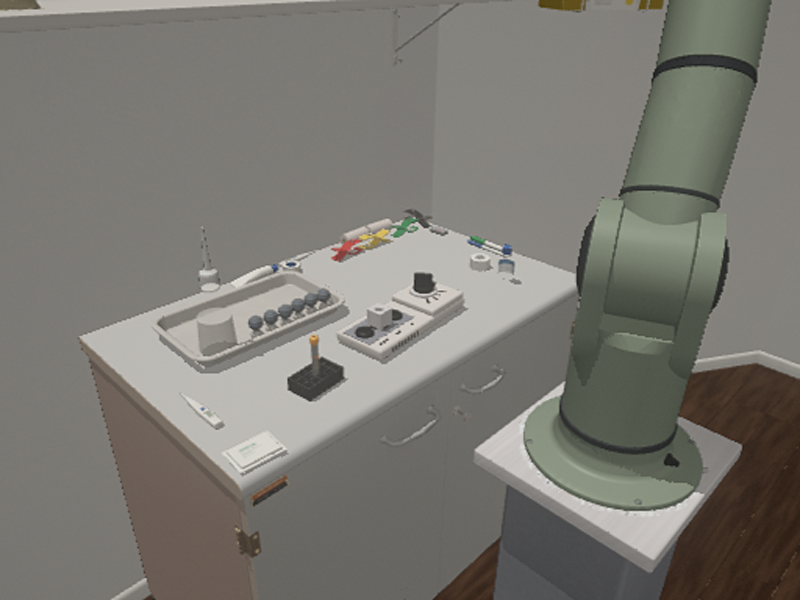

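View pics/side0b.png

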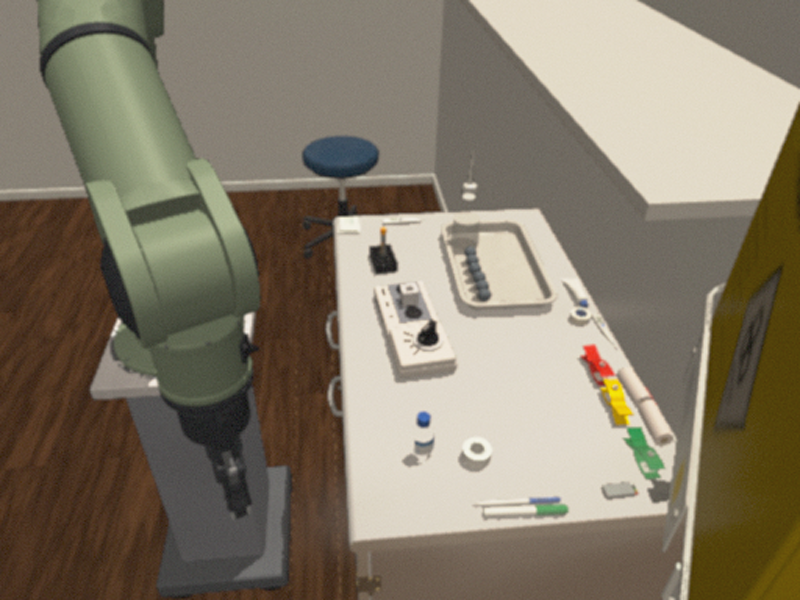

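The scene view shows the tube (orange cap) at about (314,340) of 800x600, and the holder at (378,316) between two black caps. The knob is at (424,284). In the side view they are at (383,232), (408,290) and (430,332).

```bash
cat >h.py <<'E'
from workcell import bot, grab_frame, calibration
import cv2,numpy as np
from scipy.spatial.transform import Rotation as R
np.set_printoptions(precision=4,suppress=True)
def ray(c,u,v,fish=False):
    K=np.array(c["camera_matrix"]);T=np.array(c["T"])
    x,y=(u-K[0,2])/K[0,0],(v-K[1,2])/K[1,1]
    if fish:
        t=np.hypot(x,y);s=np.sin(t)/t if t>1e-9 else 1
        d=np.array([x*s,y*s,np.cos(t)])
    else: d=np.array([x,y,1.])
    d=T[:3,:3]@d
    return T[:3,3],d/np.linalg.norm(d)
def plane(r,z): return r[0]+r[1]*(z-r[0][2])/r[1][2]
def tri(rs):
    A=0;b=0
    for o,d in rs:
        P=np.eye(3)-np.outer(d,d);A=A+P;b=b+P@o
    p=np.linalg.solve(A,b)
    return p,[np.linalg.norm((np.eye(3)-np.outer(d,d))@(p-o)) for o,d in rs]
def proj(c,p,fish=False):
    K=np.array(c["camera_matrix"]);T=np.array(c["T"])
    q=T[:3,:3].T@(np.asarray(p)-T[:3,3])
    if fish:
        r=np.hypot(q[0],q[1]);t=np.arctan2(r,q[2]);q=np.array([q[0]/r*t,q[1]/r*t,1])
    return K[:2,:2]@(q[:2]/q[2])+K[:2,2]
def shift(target,rv=None):
    """tool-frame shift (units of 0.8 m) from the measured pose to a world target"""
    s=bot.observe();M=R.from_euler('xyz',s["tool_rot"])
    return M.inv().apply(np.asarray(target)-s["position"])/0.8
E
python3 - <<'E'
from h import *
cs,cd=calibration("scene"),calibration("side")
k=.64
for n,a,b in[("tube top",(314,335),(383,228)),("holder top",(378,308),(408,286)),("knob top",(424,275),(431,322)),("bottle",(508,262),(424,414)),("tape",(480,260),(477,448))]:
    print(n,*tri([ray(cs,a[0]*k,a[1]*k),ray(cd,b[0]*k,b[1]*k)]))
c=calibration("wrist");s=bot.observe()
print(c["camera_matrix"]);M=R.from_euler('xyz',s["tool_rot"]).as_matrix();T=np.array(c["T"])
print("cam in tool",M.T@(T[:3,3]-s["position"]),"\n",M.T@T[:3,:3],"toolaxes\n",M)
E
```

```text
tube top [0.4641 0.2211 0.1029] [np.float64(0.00028849096624754364), np.float64(0.0002884909662474627)]
holder top [0.5019 0.0277 0.0681] [np.float64(0.0003800644558185094), np.float64(0.00038006445581850653)]
knob top [ 0.5244 -0.127   0.0858] [np.float64(0.005291402962674762), np.float64(0.005291402962674739)]
bottle [ 0.4718 -0.3536  0.0656] [np.float64(0.012856890816063187), np.float64(0.012856890816063244)]
tape [ 0.5693 -0.3919  0.0206] [np.float64(0.0023447377129418748), np.float64(0.0023447377129417195)]
[[297.3186   0.     259.7019]
 [  0.     297.3186 195.1377]
 [  0.       0.       1.    ]]
cam in tool [ 0.0767  0.0001 -0.1424] 
 [[ 0.0003 -0.9543 -0.299 ]
 [ 1.      0.0004 -0.0003]
 [ 0.0004 -0.299   0.9543]] toolaxes
 [[ 0.9458  0.3248 -0.0004]
 [ 0.3248 -0.9458  0.0009]
 [-0.0001 -0.001  -1.    ]]
```

move_arm:
  jaw: [0,0,0,0,0,0,0,0,0,0]
  dp:
    - [0,0,-0.03]
    - [0,0,-0.03]
    - [0.022,-0.062,0]
    - [0.022,-0.062,0]
    - [0.022,-0.062,0]
    - [0.022,-0.062,0]
    - [0.022,-0.062,0]
    - [0.022,-0.062,0]
    - [0.022,-0.062,0]
    - [0.022,-0.062,0]
  rotation:
    - [0,0,0.0527]
    - [0,0,0.0527]
    - [0,0,0]
    - [0,0,0]
    - [0,0,0]
    - [0,0,0]
    - [0,0,0]
    - [0,0,0]
    - [0,0,0]
    - [0,0,0]

```text
clock: 1.35
position: [0.3441, -0.1927, 0.2793]
tool_rot: [3.141, -0.0, -0.0]
force: [1.9, 0.2, 0.2]
grip_width: 0.0856
```

move_arm:
  jaw: [0,0,0,0,0,0,0]
  dp:
    - [0.022,-0.062,0]
    - [0.022,-0.062,0]
    - [0.022,-0.062,0]
    - [0.022,-0.062,0]
    - [0.022,-0.062,0]
    - [0.022,-0.062,0]
    - [0,0,0]
  rotation:
    - [0,0,0]
    - [0,0,0]
    - [0,0,0]
    - [0,0,0]
    - [0,0,0]
    - [0,0,0]
    - [0,0,0]

```text
clock: 2.22
position: [0.4499, 0.1067, 0.279]
tool_rot: [-3.14, 0.001, 0.004]
force: [-0.7, -0.9, 0.1]
grip_width: 0.0855
```

```bash
python3 - <<'E'
from h import *
import pickle
s=bot.observe();print(s["position"],s["tool_rot"],s["clock"],s["force"],s["qpos"])
c=calibration("wrist");im=grab_frame("wrist");pickle.dump((c,im,s),open("w1.pkl","wb"))
cv2.imwrite("pics/w1.png",cv2.resize(im,(800,600),interpolation=cv2.INTER_CUBIC))
E
```

```text
[0.4499 0.1067 0.279 ] [-3.1401  0.0006  0.0044] 2.225 [-0.7463 -0.8559  0.1289] [ 0.0476  0.2328 -0.4815  1.9313  0.1249  1.0066 -2.0561]
```

View pics/w1.png

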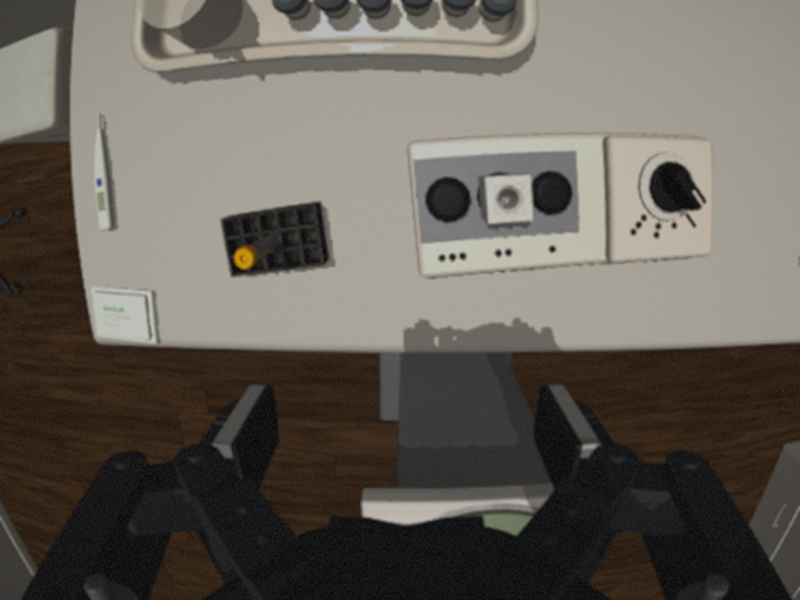

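The wrist view shows the tube cap at (244,258) and the rack corners at (222,217), (322,203), (328,265) and (231,276). The holder bore is at (508,198) on the middle (two-dot) station. The knob is at (670,187), with its pointer line at (690,200) aimed at the bar mark. So the target is the two-dot click at 0.96 rad.

```bash
cat >m.py <<'E'
from h import *
def orange(im):
    h=cv2.cvtColor(im,cv2.COLOR_BGR2HSV);m=cv2.inRange(h,(8,140,100),(30,255,255))
    n,l,st,ce=cv2.connectedComponentsWithStats(m);return m,[(st[i],ce[i]) for i in range(1,n) if st[i][4]>15]
E
python3 - <<'E'
from m import *
import pickle
c,im,s=pickle.load(open("w1.pkl","rb"))
k=.64
for st,ce in orange(im)[1]: print("orange",st,ce,plane(ray(c,*ce,True),.1))
for n,p,z in [("rack",(222,217),.027),("rack",(322,203),.027),("rack",(328,265),.027),("rack",(231,276),.027),
 ("bore",(508,198),.066),("H",(485,178),.066),("H",(529,176),.066),("H",(532,221),.066),("H",(488,224),.066),
 ("mixFL",(421,276),.0),("mixFR",(711,259),0),("cap3",(447,199),.038),("cap1",(552,191),.038),
 ("dots3",(452,258),.028),("dots2",(503,253),.028),("dots1",(552,249),.028),
 ("ringL",(640,187),.042),("bar",(690,217),.042)]:
    print(n,plane(ray(c,p[0]*k,p[1]*k,True),z))
for n in("scene","side"):
    i=cv2.imread(f"pics/{n}0.png");print(n,[(a,b) for a,b in orange(i)[1]])
E
```

```text
orange [150 158  13  14 153] [156.0196 164.5425] [0.462  0.2261 0.1   ]
rack [0.4845 0.2719 0.027 ]
rack [0.4937 0.179  0.027 ]
rack [0.4392 0.1753 0.027 ]
rack [0.4298 0.2675 0.027 ]
bore [0.502  0.0285 0.066 ]
H [0.5169 0.047  0.066 ]
H [0.52   0.0123 0.066 ]
H [0.4847 0.0082 0.066 ]
H [0.4812 0.0435 0.066 ]
mixFL [0.4228 0.0929 0.    ]
mixFR [ 0.4481 -0.2222  0.    ]
cap3 [0.4978 0.0735 0.038 ]
cap1 [ 0.5078 -0.016   0.038 ]
dots3 [0.446  0.0672 0.028 ]
dots2 [0.4511 0.0223 0.028 ]
dots1 [ 0.4559 -0.0225  0.028 ]
ringL [ 0.5175 -0.0987  0.042 ]
bar [ 0.4947 -0.157   0.042 ]
scene []
side [(array([385, 242,  20,  30, 313], dtype=int32), array([394.3834, 256.6198])), (array([479, 337,  33,  47, 275], dtype=int32), array([496.4182, 361.7164])), (array([489, 352,  23,  32, 378], dtype=int32), array([503.7328, 372.4656]))]
```

move_arm:
  jaw: [0,0,0,0,0]
  dp:
    - [0.005,-0.049,0.033]
    - [0.005,-0.049,0.033]
    - [0.005,-0.049,0.033]
    - [0,0,0]
    - [0,0,0]
  rotation:
    - [0,0,0]
    - [0,0,0]
    - [0,0,0]
    - [0,0,-0.03]
    - [0,0,0]

```text
clock: 2.9
position: [0.4616, 0.2198, 0.1998]
tool_rot: [3.141, 0.001, 0.093]
force: [-0.2, -0.5, 0.2]
grip_width: 0.085
```

```bash
python3 - <<'E'
from m import *
import pickle
s=bot.observe();print(s["position"],s["tool_rot"],s["clock"],s["qpos"])
c=calibration("wrist");im=grab_frame("wrist");pickle.dump((c,im,s),open("w2.pkl","wb"))
cv2.imwrite("pics/w2.png",cv2.resize(im,(800,600),interpolation=cv2.INTER_CUBIC))
c1,im1,_=pickle.load(open("w1.pkl","rb"))
o1=orange(im1)[1][0][1]
for st,ce in orange(im)[1]: print(st,ce,plane(ray(c,*ce,True),.1),tri([ray(c,*ce,True),ray(c1,*o1,True)]))
E
```

```text
[0.4616 0.2198 0.1998] [3.1409 0.0008 0.0929] 2.9 [-0.166   0.4207 -0.5134  1.9092  0.2637  0.8792 -2.29  ]
[243 185  18  19 267] [251.5019 194.1348] [0.4626 0.2269 0.1   ] (array([0.4616, 0.2269, 0.0975]), [np.float64(0.0001832302656442063), np.float64(0.0001832302656442035)])
```

View pics/w2.png

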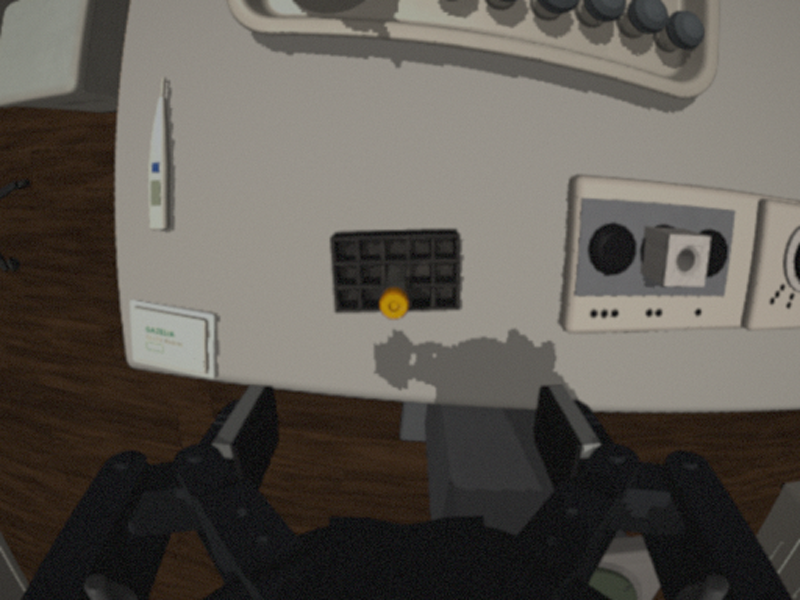

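```bash
python3 - <<'E'
from m import *
import pickle
k=.64
c,im,s=pickle.load(open("w2.pkl","rb"));c1,im1,_=pickle.load(open("w1.pkl","rb"))
P=[plane(ray(c,u*k,v*k,True),.027) for u,v in[(332,234),(459,230),(461,308),(334,313)]];print(np.array(P),np.mean(P,0))
print("bore",plane(ray(c,687*k,260*k,True),.066),tri([ray(c,687*k,260*k,True),ray(c1,508*k,198*k,True)]))
g=cv2.resize(im,None,fx=4,fy=4,interpolation=cv2.INTER_CUBIC)[4*110:4*230,4*190:4*310];cv2.imwrite("pics/w2c.png",g)
print("shift to (0.462,.2265,.055)",shift([.462,.2265,.055]))
E
```

```text
[[0.4858 0.2731 0.027 ]
 [0.4965 0.1864 0.027 ]
 [0.4409 0.1781 0.027 ]
 [0.4286 0.2687 0.027 ]] [0.4629 0.2266 0.027 ]
bore [0.5022 0.0284 0.066 ] (array([0.5021, 0.0285, 0.0661]), [np.float64(6.797016725450101e-05), np.float64(6.79701672542532e-05)])
shift to (0.462,.2265,.055) [ 0.001  -0.0087  0.1814]
```

View pics/w2c.png

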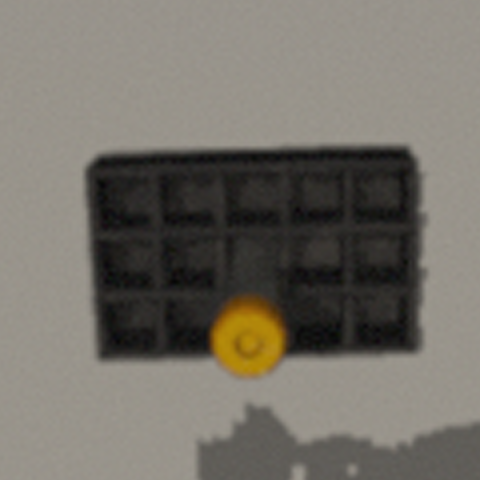

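The crop shows the tube standing upright in the middle cell, with the cap at (250,342) of the crop.

move_arm:
  jaw: [0,0,0,0,0,0]
  dp:
    - [0.0015,-0.0087,0]
    - [0,0,0]
    - [0,0,0.06]
    - [0,0,0.06]
    - [0,0,0.06]
    - [0,0,0]
  rotation:
    - [0,0,-0.006]
    - [0,0,0]
    - [0,0,0]
    - [0,0,0]
    - [0,0,0]
    - [0,0,0]

```text
clock: 3.7
position: [0.4606, 0.2271, 0.0541]
tool_rot: [3.14, 0.005, 0.113]
force: [-0.6, -0.7, 0.7]
grip_width: 0.0856
```

move_arm:
  jaw: [120,200,255,255,255,255,255,255]
  dp:
    - [0,0,0]
    - [0,0,0]
    - [0,0,0]
    - [0,0,0]
    - [0,0,0]
    - [0,0,0]
    - [0,0,0]
    - [0,0,0]
  rotation:
    - [0,0,0]
    - [0,0,0]
    - [0,0,0]
    - [0,0,0]
    - [0,0,0]
    - [0,0,0]
    - [0,0,0]
    - [0,0,0]
  squeeze: 25

```text
clock: 4.7
position: [0.4626, 0.228, 0.0566]
tool_rot: [-3.141, -0.001, 0.113]
force: [-0.5, -1.2, 8.9]
grip_width: 0.0093
```

move_arm:
  jaw: [255,255,255,255,255]
  dp:
    - [0,0,-0.02]
    - [0,0,-0.04]
    - [0,0,-0.05]
    - [0,0,-0.05]
    - [0,0,0]
  rotation:
    - [0,0,0]
    - [0,0,0]
    - [0,0,0]
    - [0,0,0]
    - [0,0,0]

```text
clock: 5.32
position: [0.4633, 0.2285, 0.1875]
tool_rot: [-3.14, -0.005, 0.112]
force: [0.7, -0.1, -1.5]
grip_width: 0.0098
```

```bash
python3 - <<'E'
from m import *
s=bot.observe();print(s["position"],s["tool_rot"],s["clock"],s["force"],s["grip_width"],s["qpos"])
a=s["position"].copy();print(shift([.5022,.0285,.185]))
im=grab_frame("side");g=cv2.resize(im[110:250,200:340],None,fx=4,fy=4,interpolation=cv2.INTER_CUBIC)
im2=grab_frame("scene");print([tuple(b) for a,b in orange(im2)[1]])
cv2.imwrite("pics/s3.png",np.hstack([g[:, :400],cv2.resize(im2[150:290,150:250],None,fx=4,fy=4,interpolation=cv2.INTER_CUBIC)]))
E
```

```text
[0.4633 0.2285 0.1875] [-3.14   -0.0047  0.1125] 5.325 [ 0.7391 -0.1037 -1.4834] 0.009801854602584628 [-0.1795  0.444  -0.5169  1.9127  0.2872  0.8526 -2.3029]
[0.0202 0.2539 0.0028]
[(np.float64(410.9130434782609), np.float64(2.5217391304347827)), (np.float64(419.1666666666667), np.float64(2.5))]
```

View pics/s3.png

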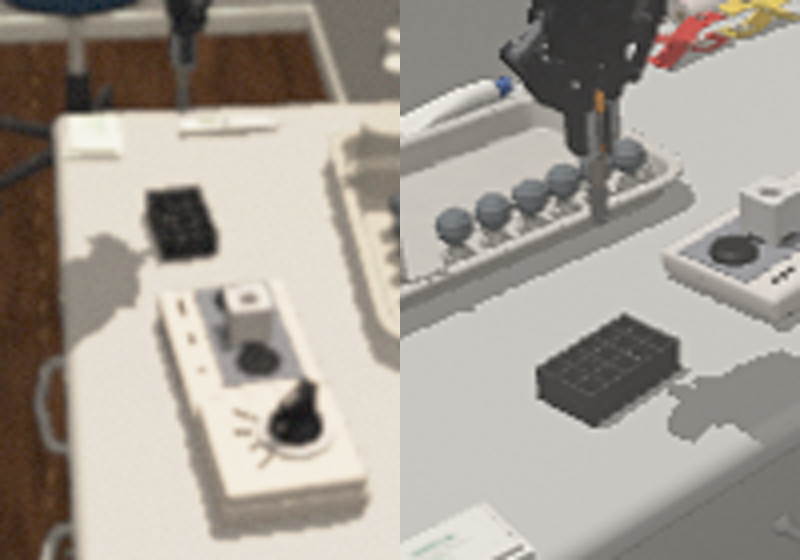

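Both views show the tube held upright with its lower end at scene-crop (598,218), and the rack is empty.

move_arm:
  jaw: [255,255,255,255,255,255,255,255]
  dp:
    - [0.004,0.0508,0]
    - [0.004,0.0508,0]
    - [0.004,0.0508,0]
    - [0.004,0.0508,0]
    - [0.004,0.0508,0]
    - [0,0,0.03]
    - [0,0,0.03]
    - [0,0,0]
  rotation:
    - [0,0,0]
    - [0,0,0]
    - [0,0,0]
    - [0,0,0]
    - [0,0,0]
    - [0,0,0]
    - [0,0,0]
    - [0,0,0]

```text
clock: 6.42
position: [0.4995, 0.0277, 0.1343]
tool_rot: [-3.141, 0.004, 0.113]
force: [0.3, 0.3, 0.2]
grip_width: 0.0095
```

```bash
python3 - <<'E'
from m import *
import pickle
s=bot.observe();print(s["position"],s["tool_rot"],s["clock"],s["force"],s["grip_width"],s["qpos"])
c=calibration("wrist");im=grab_frame("wrist");pickle.dump((c,im,s),open("w4.pkl","wb"))
print("proj tcp",proj(c,s["position"],1),"bottom pred",proj(c,[*s["position"][:2],s["position"][2]-.0536],1),"mouth",proj(c,[.5022,.0285,.066],1))
w=cv2.resize(im[180:330,180:340],None,fx=3,fy=3,interpolation=cv2.INTER_CUBIC)
v=[w]
a=grab_frame("scene");b=grab_frame("side");pickle.dump((a,b),open("s4.pkl","wb"))
for n,i in(("scene",a),("side",b)):
    u=proj(calibration(n),[.5022,.0285,.08]).astype(int);print(n,u)
    v.append(cv2.resize(i[u[1]-18:u[1]+19,u[0]-20:u[0]+20],(240,222),interpolation=cv2.INTER_CUBIC))
cv2.imwrite("pics/w4.png",np.hstack([v[0],np.vstack([v[1],v[2],np.zeros((6,240,3),np.uint8)])]))
E
```

```text
[0.4995 0.0277 0.1343] [-3.1411  0.0042  0.1132] 6.425 [0.3313 0.2665 0.2359] 0.009543263757454295 [ 0.1686  0.4969 -0.4491  1.9917  0.316   0.7248 -1.9307]
proj tcp [259.603  251.7588] bottom pred [259.6987 215.475 ] mouth [259.0474 204.8774]
scene [241 193]
side [261 180]
```

View pics/w4.png

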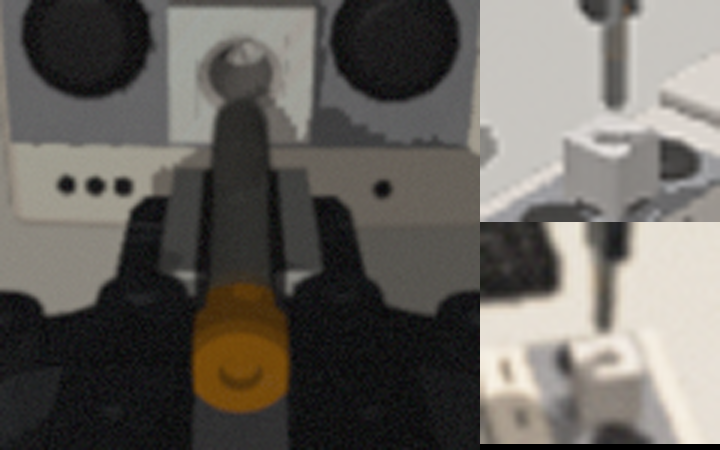

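The wrist view shows the lower end of the tube lined up sideways with the bore: tube at crop column 241, bore centre at crop (241,72). The end is still in front of the bore in the image because it is higher.

```bash
python3 - <<'E'
from m import *
import pickle
c,im,s=pickle.load(open("w4.pkl","rb"))
cs,cd=calibration("scene"),calibration("side")
print("tube low end",tri([ray(cs,243.7-.5,193-.5),ray(cd,261.5-.5,180-.5)]))
print("far edge of end from wrist at z=.083",plane(ray(c,260.3,212.7,1),.083))
print("bore",plane(ray(c,260,203.7,1),.066))
# axis of tube by cap: orange top centre
print("cap top ray at z .178",plane(ray(c,180+241/3,180+372/3,1),.179))
P=[]
for i in range(4):
    P.append(bot.observe()["position"]);grab_frame("side")
print(np.array(P),bot.observe()["tool_rot"])
E
```

```text
tube low end (array([0.5001, 0.0247, 0.0847]), [np.float64(0.00045108128152752713), np.float64(0.00045108128152755446)])
far edge of end from wrist at z=.083 [0.5025 0.0276 0.083 ]
bore [0.5032 0.0279 0.066 ]
cap top ray at z .178 [0.4991 0.0273 0.179 ]
[[0.5011 0.0279 0.1366]
 [0.5012 0.0279 0.1368]
 [0.5013 0.0278 0.1368]
 [0.5013 0.0278 0.1368]] [ 3.1415 -0.0009  0.1128]
```

move_arm:
  jaw: [255,255,255,255,255]
  dp:
    - [0.0013,0,0]
    - [0,0,0.012]
    - [0,0,0.012]
    - [0,0,0.006]
    - [0,0,0]
  rotation:
    - [0,0,0]
    - [0,0,0]
    - [0,0,0]
    - [0,0,0]
    - [0,0,0]

```text
clock: 7.4
position: [0.5017, 0.0279, 0.1116]
tool_rot: [-3.141, 0.001, 0.113]
force: [1.1, 0.5, 0.3]
grip_width: 0.0097
```

```bash
python3 - <<'E'
from m import *
import pickle
for i in range(3): grab_frame("side")
s=bot.observe();print(s["position"],s["tool_rot"],s["clock"],s["force"],s["moment"])
c=calibration("wrist");im=grab_frame("wrist");pickle.dump((c,im,s),open("w5.pkl","wb"))
w=cv2.resize(im[170:330,180:340],None,fx=3,fy=3,interpolation=cv2.INTER_CUBIC)
v=[w]
for n in("scene","side"):
    i=grab_frame(n);u=proj(calibration(n),[.5022,.0285,.08]).astype(int)
    v.append(cv2.resize(i[u[1]-18:u[1]+22,u[0]-20:u[0]+20],(240,240),interpolation=cv2.INTER_CUBIC))
cv2.imwrite("pics/w5.png",np.hstack([v[0],np.vstack([v[1],v[2]])]))
E
```

```text
[0.5021 0.0279 0.1122] [-3.1416 -0.0002  0.1128] 7.55 [ 0.9552 -0.0707 -0.4721] [ 0.0076 -0.0086 -0.0129]
```

View pics/w5.png

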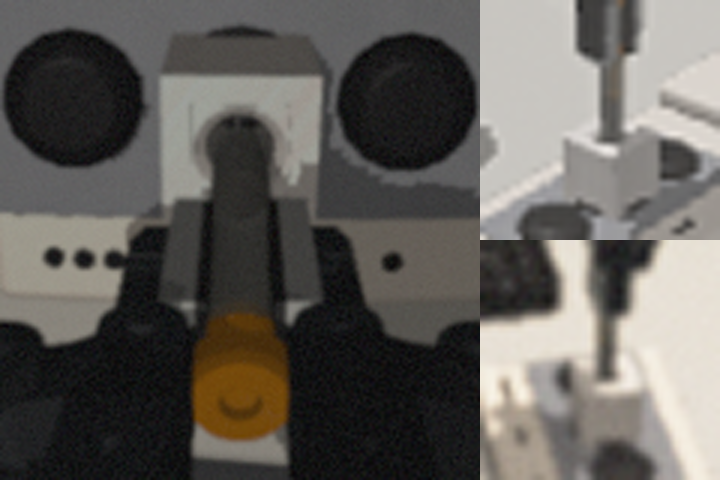

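The tube end is inside the mouth, with a small gap to the chamfer all round and almost no force. I'll lower further.

move_arm:
  jaw: [255,255,255,255,255,255,255]
  dp:
    - [0,0,0.006]
    - [0,0,0.006]
    - [0,0,0.006]
    - [0,0,0.006]
    - [0,0,0.0045]
    - [0,0,0]
    - [0,0,0]
  rotation:
    - [0,0,0]
    - [0,0,0]
    - [0,0,0]
    - [0,0,0]
    - [0,0,0]
    - [0,0,0]
    - [0,0,0]

```text
clock: 8.57
position: [0.5021, 0.0279, 0.0894]
tool_rot: [-3.142, -0.0, 0.113]
force: [-0.2, 0.1, -0.4]
grip_width: 0.0093
```

move_arm:
  jaw: [255,255,255,255]
  dp:
    - [0,0,0.0015]
    - [0,0,0.0015]
    - [0,0,0]
    - [0,0,0]
  rotation:
    - [0,0,0]
    - [0,0,0]
    - [0,0,0]
    - [0,0,0]

```text
clock: 9.07
position: [0.502, 0.0278, 0.0869]
tool_rot: [3.142, 0.0, 0.113]
force: [-0.5, 0.2, -0.0]
grip_width: 0.0096
```

move_arm:
  jaw: [255,255,255]
  dp:
    - [0,0,0.0015]
    - [0,0,0]
    - [0,0,0]
  rotation:
    - [0,0,0]
    - [0,0,0]
    - [0,0,0]

```text
clock: 9.45
position: [0.502, 0.0278, 0.0857]
tool_rot: [-3.142, -0.0, 0.113]
force: [0.4, -0.8, 2.4]
grip_width: 0.0096
```

move_arm:
  jaw: [255,255,255]
  dp:
    - [0,0,0.001]
    - [0,0,0]
    - [0,0,0]
  rotation:
    - [0,0,0]
    - [0,0,0]
    - [0,0,0]

```text
clock: 9.82
position: [0.5024, 0.0279, 0.0855]
tool_rot: [3.141, -0.001, 0.113]
force: [-1.7, -0.2, 15.4]
grip_width: 0.0096
```

Contact with the bore floor shows at TCP z 0.0857, against a predicted 0.0856, with 15 N after another 0.8 mm. I'll ease off, then open and rise.

move_arm:
  jaw: [255,255,225,205,180,120,120,120]
  dp:
    - [0,0,-0.001]
    - [0,0,0]
    - [0,0,0]
    - [0,0,0]
    - [0,0,0]
    - [0,0,0]
    - [0,0,0]
    - [0,0,0]
  rotation:
    - [0,0,0]
    - [0,0,0]
    - [0,0,0]
    - [0,0,0]
    - [0,0,0]
    - [0,0,0]
    - [0,0,0]
    - [0,0,0]

```text
clock: 10.82
position: [0.502, 0.0278, 0.0857]
tool_rot: [-3.142, -0.0, 0.113]
force: [-0.2, -0.0, -0.3]
grip_width: 0.045
```

move_arm:
  jaw: [120,120,120,120,120]
  dp:
    - [0,0,-0.03]
    - [0,0,-0.05]
    - [0,0,-0.05]
    - [0,0,-0.04]
    - [0,0,0]
  rotation:
    - [0,0,0]
    - [0,0,0]
    - [0,0,0]
    - [0,0,0]
    - [0,0,0]

```text
clock: 11.45
position: [0.503, 0.0279, 0.2237]
tool_rot: [3.141, -0.004, 0.112]
force: [0.2, 0.1, -0.4]
grip_width: 0.0451
```

move_arm:
  jaw: [120,120,120,120,120,120]
  dp:
    - [-0.005,0.0466,0]
    - [-0.005,0.0466,0]
    - [-0.005,0.0466,0]
    - [-0.005,0.0466,0]
    - [0,0,0]
    - [0,0,0]
  rotation:
    - [0,0,0]
    - [0,0,0]
    - [0,0,0]
    - [0,0,0]
    - [0,0,0]
    - [0,0,0]

```text
clock: 12.2
position: [0.5026, -0.1215, 0.2211]
tool_rot: [-3.141, 0.001, 0.113]
force: [0.5, 0.9, -1.2]
grip_width: 0.0452
```

```bash
python3 - <<'E'
from m import *
import pickle
grab_frame("side")
s=bot.observe();print(s["position"],s["tool_rot"],s["clock"],s["force"],s["qpos"])
c=calibration("wrist");im=grab_frame("wrist");pickle.dump((c,im,s),open("w6.pkl","wb"))
cv2.imwrite("pics/w6.png",cv2.resize(im[80:320,90:410],(800,600),interpolation=cv2.INTER_CUBIC))
E
```

```text
[ 0.5028 -0.1211  0.2212] [-3.141   0.0005  0.1139] 12.25 [ 0.0388 -0.1205  0.7604] [ 0.4725  0.3925 -0.4546  1.8749  0.2116  0.9221 -1.5377]
```

View pics/w6.png

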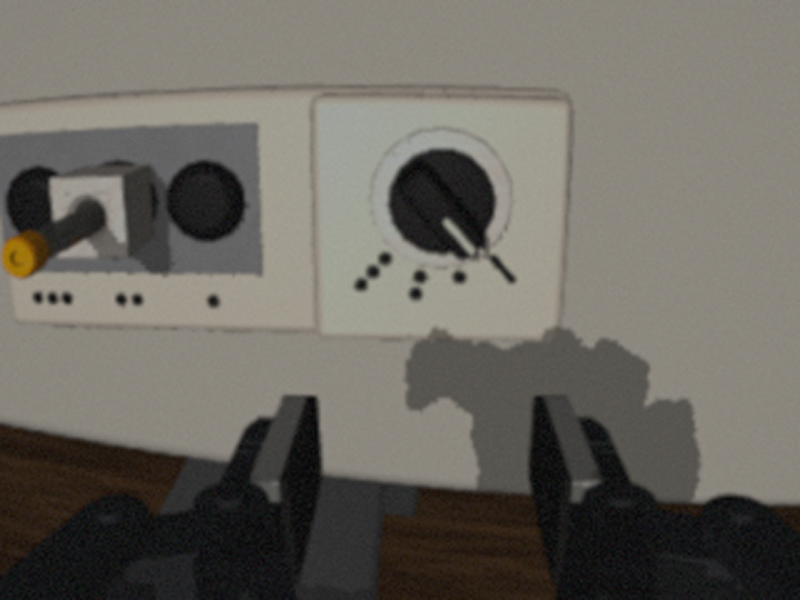

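The view shows the tube standing in the holder. The knob disc centre is at (442,200). The white pointer line runs from (443,219) to (484,257), toward the bar mark at (513,281). The two dots are at (420,276) and (416,294).

```bash
python3 - <<'E'
from m import *
import pickle
c,im,s=pickle.load(open("w6.pkl","rb"));c1,_,_=pickle.load(open("w1.pkl","rb"))
f=lambda u,v,z:plane(ray(c,89.8+u*.4,79.8+v*.4,True),z)
ring=f(441,198,.042);disc=f(442,200,.056);print("ring",ring,"disc",disc)
a,b=f(443,219,.086),f(484,257,.086);d=b-a;print("line",a,b,np.arctan2(d[1],d[0]))
for n,p in(("bar",(490,252)),("bar",(513,281)),("1",(459,277)),("2",(420,276)),("2",(416,294)),("3",(385,258)),("3",(361,285))):
    q=f(*p,.042)-disc;print(n,np.arctan2(q[1],q[0]))
# white pointer end in both views -> height
print("line end/tri",tri([ray(c,89.8+484*.4,79.8+257*.4,1),ray(c1,705*.64,203*.64,1)]))
E
```

```text
ring [ 0.5209 -0.1261  0.042 ] disc [ 0.5226 -0.126   0.056 ]
line [ 0.5208 -0.1259  0.086 ] [ 0.5077 -0.1435  0.086 ] -2.209937430890282
bar -2.329895059345052
bar -2.3377427025396837
1 -2.814312081696918
2 3.00976736813942
2 3.016072618300515
3 2.543275950450048
3 2.5409773217619827
line end/tri (array([ 0.5095, -0.1429,  0.085 ]), [np.float64(0.0020659004763750946), np.float64(0.0020659004763749597)])
```

move_arm:
  jaw: [120,120,120,120,120,120]
  dp:
    - [0,0,0]
    - [0,0,0]
    - [0,0,0]
    - [0,0,0]
    - [0,0,0]
    - [0,0,0]
  rotation:
    - [0,0,-0.0585]
    - [0,0,-0.0585]
    - [0,0,-0.0585]
    - [0,0,-0.0585]
    - [0,0,0]
    - [0,0,0]

```text
clock: 13.05
position: [0.5029, -0.1218, 0.2217]
tool_rot: [-3.142, -0.0, 0.844]
force: [0.8, -0.1, -0.9]
grip_width: 0.0454
```

```bash
python3 - <<'E'
from m import *
import pickle
grab_frame("side")
s=bot.observe();print(s["position"],s["tool_rot"],s["clock"],s["qpos"])
print(shift([.5215,-.126,.064]))
c=calibration("wrist");im=grab_frame("wrist");pickle.dump((c,im,s),open("w7.pkl","wb"))
print(proj(c,[.5215,-.126,.086],1))
u=proj(c,[.5215,-.126,.086],1).astype(int)
cv2.imwrite("pics/w7.png",cv2.resize(im[u[1]-45:u[1]+45,u[0]-50:u[0]+50],(600,540),interpolation=cv2.INTER_CUBIC));print(u)
E
```

```text
[ 0.5029 -0.1218  0.2217] [3.1416 0.     0.8448] 13.1 [ 0.5954  0.4186 -0.6187  1.8683  0.2949  0.9466 -0.8831]
[0.0115 0.0208 0.1971]
[276.8246 175.6392]
[276 175]
```

View pics/w7.png

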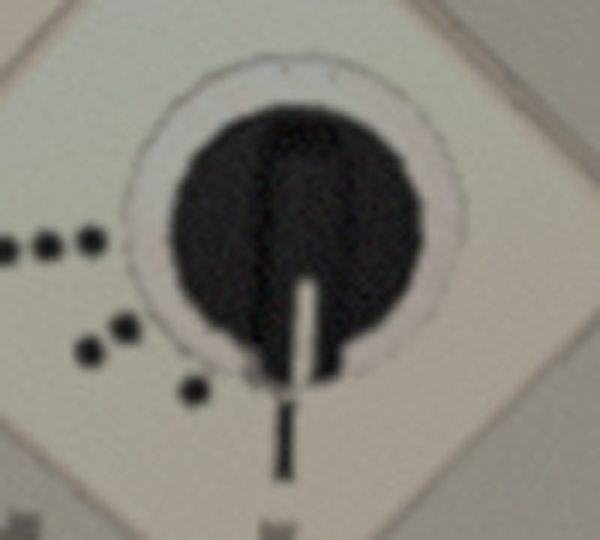

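The crop shows the bar of the knob parallel to the tool's x axis, and its white line at crop column 303 is in line with the bar mark. The prediction gave column 305.

move_arm:
  jaw: [120,120,120,120,120,120,120]
  dp:
    - [0.0115,0.0206,0]
    - [0,0,0]
    - [0,0,0.05]
    - [0,0,0.05]
    - [0,0,0.05]
    - [0,0,0.045]
    - [0,0,0]
  rotation:
    - [0,0,0]
    - [0,0,0]
    - [0,0,0]
    - [0,0,0]
    - [0,0,0]
    - [0,0,0]
    - [0,0,0]

```text
clock: 14.02
position: [0.5197, -0.1255, 0.0641]
tool_rot: [-3.138, 0.002, 0.848]
force: [-0.1, 0.3, 0.1]
grip_width: 0.0452
```

move_arm:
  jaw: [170,200,255,255,255,255]
  dp:
    - [0,0,0]
    - [0,0,0]
    - [0,0,0]
    - [0,0,0]
    - [0,0,0]
    - [0,0,0]
  rotation:
    - [0,0,0]
    - [0,0,0]
    - [0,0,0]
    - [0,0,0]
    - [0,0,0]
    - [0,0,0]
  squeeze: 30

```text
clock: 14.78
position: [0.5215, -0.1259, 0.0671]
tool_rot: [3.141, -0.0, 0.848]
force: [-5.2, 2.9, 14.7]
grip_width: 0.0134
```

move_arm:
  jaw: [255,255,255,255,255,255,255,255,255,255]
  dp:
    - [0,0,0]
    - [0,0,0]
    - [0,0,0]
    - [0,0,0]
    - [0,0,0]
    - [0,0,0]
    - [0,0,0]
    - [0,0,0]
    - [0,0,0]
    - [0,0,0]
  rotation:
    - [0,0,0.038]
    - [0,0,0.038]
    - [0,0,0.038]
    - [0,0,0.038]
    - [0,0,0.038]
    - [0,0,0.038]
    - [0,0,0.038]
    - [0,0,0.038]
    - [0,0,0]
    - [0,0,0]

```text
clock: 16.02
position: [0.5214, -0.1261, 0.0671]
tool_rot: [3.141, -0.001, -0.107]
force: [-6.6, 2.2, 14.5]
grip_width: 0.0138
```

```bash
python3 - <<'E'
from m import *
grab_frame("side");s=bot.observe();print(s["position"],s["tool_rot"],s["force"],s["moment"],s["grip_width"],s["qpos"])
E
```

```text
[ 0.5214 -0.1261  0.0671] [ 3.1415 -0.0007 -0.1075] [-6.3318  2.7257 14.1423] [0.2957 1.3292 0.0003] 0.013425748560963994 [ 0.3055  0.6287 -0.2442  1.9477  0.257   0.5941 -1.786 ]
```

Turned 0.955 rad with almost no moment left about z, so the knob sits in the detent. I'll release and rise.

move_arm:
  jaw: [225,205,180,130,120,120,120]
  dp:
    - [0,0,0]
    - [0,0,0]
    - [0,0,0]
    - [0,0,0]
    - [0,0,0]
    - [0,0,0]
    - [0,0,0]
  rotation:
    - [0,0,0]
    - [0,0,0]
    - [0,0,0]
    - [0,0,0]
    - [0,0,0]
    - [0,0,0]
    - [0,0,0]

```text
clock: 16.95
position: [0.5213, -0.1261, 0.0657]
tool_rot: [-3.142, 0.0, -0.107]
force: [0.2, 0.3, -0.1]
grip_width: 0.0452
```

move_arm:
  jaw: [120,120,120,120,120,120]
  dp:
    - [0,0,-0.03]
    - [0,0,-0.05]
    - [0,0,-0.05]
    - [0,0,-0.06]
    - [0,0,0]
    - [0,0,0]
  rotation:
    - [0,0,0]
    - [0,0,0]
    - [0,0,0]
    - [0,0,0]
    - [0,0,0]
    - [0,0,0]

```text
clock: 17.7
position: [0.521, -0.1261, 0.2174]
tool_rot: [3.142, 0.0, -0.107]
force: [0.6, -0.1, -0.5]
grip_width: 0.045
```

```bash
python3 - <<'E'
from m import *
s=bot.observe();print(s["position"],s["tool_rot"],s["clock"],s["force"])
im=grab_frame("wrist")
cv2.imwrite("pics/w8.png",cv2.resize(im[80:320,70:390],(800,600),interpolation=cv2.INTER_CUBIC))
E
```

```text
[ 0.521  -0.1261  0.2174] [ 3.1415  0.0004 -0.1072] 17.7 [ 0.6329 -0.1164 -0.4743]
```

View pics/w8.png

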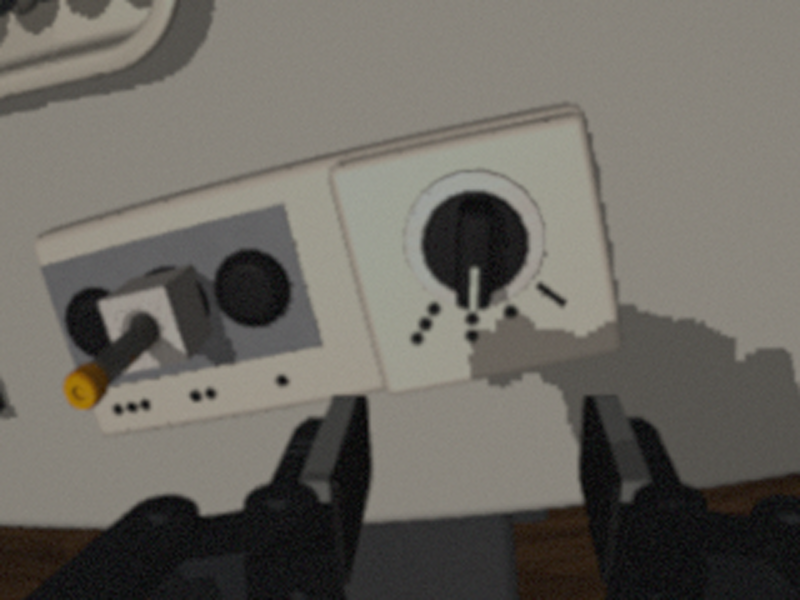

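The knob's white line, at (474,285), now points straight at the two dots at (472,320) and (472,336). The tube stands in the two-dot holder, and the gripper is clear of everything.

```bash
python3 -c "
from workcell import workorder;print(workorder.job_done())"
```

```text
the job is handed in; nothing more can be done
None
```

The tube is in the mixer's holder, the knob is set to two dots, and the job was handed in at about 17.8 s of the 54 s allowed.

- **Tube:** I took it from the rack and lowered it into the holder, which sits on the middle, two-dot station. It touched the bottom of the bore at TCP z 0.0857 m, against a predicted 0.0856 m. I pressed to about 15 N, eased off and then released it. The last picture shows it standing in the holder.
- **Knob:** I turned it clockwise by 0.955 rad to the 0.96 rad click. The moment about the knob axis was near zero before release. The last picture shows the white line pointing at the two dots.
- **Checks that disagreed:** The knob's starting angle read about 0.1 rad differently from the white line than from the bar mark, so I gripped between the two. The scene and side cameras also put the tube's lower end about 3 mm off in y from the wrist camera. I went with the wrist camera, and the tube went in with almost no side force.
- **Other items:** The arm went nowhere near the bottle, tape roll, thermometer or gauze pack after the start, but I took no final picture of them.

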